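# Chase the brass flange's thread with the hand tap

### The arm

A 7-joint arm with a two-finger parallel gripper is mounted at the origin on the work surface. World frame = base frame: x ahead of the robot, y to its left, z up, the work surface at z = 0. Lengths are in m, angles in rad, forces in N, time in s.
With the tool pointing down it reaches from about 0.425 to 0.95 m from the base axis. Payload 4.7 kg.
Tool frame: the origin (TCP) lies midway between the tips of the shut fingers; the grasp point (between the pads) lies 19 mm behind it; z points along the fingers, y is the direction in which the jaws open and shut (so a half turn about z gives the same grasp; the last joint's range is limited). The gripper opens to 85 mm and grips with 20 to 120 N. Pads are 22 mm wide; open, the fingers measure 114 mm over their backs; the gripper's body (76 mm by 85 mm) begins 54 mm behind the grasp point. The pads swing forward as they close: fully open they stand 13 mm farther back than shut.
Start: joints at [-1.249, 0.469, -0.049, 1.532, 0.024, 1.141, -0.082], TCP at [0.232, 0.634, 0.231] pointing down, gripper open.
Joint ranges: [-2.59, 2.59], [-0.33, 1.99], [-1.39, 1.29], [0.1, 2.45], [-1.04, 4.18], [0.21, 1.99], [-2.66, 2.66]. Speed limits (rad/s): [2.57, 2.57, 3.14, 3.14, 3.14, 3.14, 3.14].

### API

Orientations are given as a unit quaternion [x, y, z, w].
In Python, from workcell import env, vision, job gives the robot as it stands.
- The arm moves only by the tool arm_command, never from a script. Its argument "steps" is a list of rows, each an object with "claw": the opening, from 0 (shut) to 1 (fully open); "linear": the shift along the tool's x, y, z in m, a list of three; "spin": the turn about the tool's z in degrees. In form: [{"claw": claw, "linear": [tx, ty, tz], "spin": spin}, ...]. A call has exactly 10 rows; each row is the pose to reach, as a shift and turn from the pose commanded when the call began, along the tool's axes at that moment; what a row does not reach only later rows make up. A row lasts 1/10 s, in which the tool goes at most 50 mm and 8.59 degrees, less where a joint would pass 70% of its speed; a pose out of reach is approached as far as the arm can. A call with a gripper value outside its range is refused whole. The fingers move at their own pace and stop on an object; "force" is the grip in N (left out, the last holds). Time passes only in rows, so rows that repeat a pose let the fingers close, or fill a call up. It gives the time, the measured TCP pose, the force and the opening at its end, in the units of the state.
- env.sense(): the state, without advancing time (a new reading comes with each control period).
- vision.grab_frame(name): name is "scene" or "top" or "wrist"; returns a dict with "frame" (400x640x3 uint8, red, green, blue), "vertical_fov" (degrees; the focal length in pixels is half the picture's height over the tangent of half this angle, whatever the lens; pixels are square), "cx", "cy" (the principal point, pixels), "R" (3x3) and "t" (3): a world point X has camera coordinates R X + t; the wrist camera has in their place "hand_eye" (4x4, takes a point from camera to tool coordinates, whose origin is the TCP and whose axes are the flange's). Camera axes: x right, y down, z forward; pixel columns grow to the right and rows downward; lengths in m; the calibration is good to about 2 mm. The wrist camera is an equidistant fisheye: a pixel r from the principal point sees the ray r / f radians off the axis. A picture is of the moment at which its call begins: read the wrist's pose just before it. There is no depth.
- job.finish_job(): hands the job in, once; it reports no verdict.
The state is a dict: "t": time; "q": joint angles; "joint_velocities": joint speeds; "joint_efforts": joint torques, N m; "tool_pos": TCP position; "tcp_rot": TCP orientation; "force": force on the tool from outside, world axes, zero at the start; "torque": the same for the moment, N m; "finger_gap": finger opening in m.
Only numpy, scipy, OpenCV 4.12 (cv2) and the standard library are available. Lean on these libraries where they do the work, as an engineer would, in place of code of your own. Each camera call takes 0.05 s, during which the arm holds its last target. There are 200 camera calls.

### The job

Clean the thread of the brass flange with the tap standing in it: by the orange crank handle, turn it clockwise (seen from above) half a turn, then a quarter turn back, then clockwise again until the orange handle stands over the flange's red line; stop there, not past it, and let go. Leave the tap in the grey flange alone.

Things in the scene. Friction and masses are not known exactly. Their poses are not given: they have to be found in the camera images.
- brass_flange: Workpiece: round brass flange, 150 mm across, 18 thick, fixed; boss 40 across, top 35 above the table. A tap stands in it with a tap wrench: level bar 11 thick, 50 each way from the axis, middle 79 up; hub 26 across, top 88 up. Origin: underside centre, on the tap axis, z up; +x runs along the red line (45 x 9 mm, on top, out to the rim) = full depth. A grey flange like it, with its own tap, is the other.
- tap (a joint): Turning of the tap in the brass flange, rad; grows clockwise seen from above (driving in), 6.28 a turn. At 0 the orange handle points along the flange's -y; at 4.71 it is over the red line. Starts between -0.5 and 0.5, can turn from -0.9 to 5.6, stays where left; dry friction 0.2 N m (4 N at the handle). The thread draws the tap down 1.75 mm a turn.
- tap_knob (a point): Crank handle of the tap in the brass flange: an upright orange cylinder, 18 mm across, 48 tall, on one end of the wrench's bar, 50 mm from the tap axis. Point: on the handle's axis at mid-height, 112 mm above the table. Grip it from above at any yaw; it spins freely on its pin, so a gripper can carry it round the circle without turning.
- spare_tap_knob (a point): Crank handle of the other tap, in the grey flange, not to be moved; same orange cylinder, 18 mm across, 48 tall, 50 mm from its tap's axis. Point: on the handle's axis at mid-height, 112 mm above the table.

How it is judged:
By the outcome, as a careful person would: the job done as asked, in the order asked, and still so for the second after the job is handed in, with the robot touching nothing.
It also fails if it takes over 58 s, if anything falls off the work surface, if the arm or the gripper's body presses on something with over 40 N, if the wrist force passes 120 N, or if a joint passes its speed limit or range.

## Working session

There is one attempt and no reset: what is moved stays moved. The work goes in short steps, Python scripts to look and compute and a tool call to move; the robot and the scene stay as the last step left them, time stands still between calls to the robot, and variables do not carry over. Pictures are saved under pics/ and viewed, about 8 in all and at most 12, crops included, and the job is handed in when it is done.

Besides the shell and the picture viewer there is one more tool, called by a JSON object that holds its "fn" and its "kwargs", one argument or row to a line. arm_command: Moves the arm, as the interface text tells. Its arguments: {"type":"object","properties":{"steps":{"type":"array"},"force":{"type":"number"}},"required":["steps"]}

```bash
ls; mkdir -p pics; python3 - <<'E'
from workcell import env, vision, job
import cv2,pickle
s=env.sense();print(s)
d={}
for n in("scene","top"):
    f=vision.grab_frame(n);d[n]=f
    cv2.imwrite(f"pics/{n}0.png",f["frame"][:,:,::-1]);print(n,{k:v for k,v in f.items() if k!="frame"})
pickle.dump(d,open("d.pkl","wb"))
E
```

```text
pics
{'t': 0.0, 'q': array([-1.24887602,  0.4694728 , -0.04859547,  1.53371198,  0.02413784,
        1.14096503, -0.08230473]), 'joint_velocities': array([-1.24990794e-04, -1.31402367e-04, -8.85323270e-05,  1.57946618e-04,
       -5.89957588e-04, -2.07104414e-03, -4.78533888e-04]), 'joint_efforts': array([-7.02573470e-05, -5.10305393e+01, -4.68518736e-02, -2.37715048e+01,
        1.05486671e-02,  7.61017174e-03,  1.43302339e-05]), 'tool_pos': array([0.23177487, 0.63333896, 0.23023263]), 'tcp_rot': array([ 1.74490476e-01,  9.84658369e-01, -9.77815060e-04, -1.19682885e-04]), 'force': array([-0.04940194, -0.30245337,  0.16823761]), 'torque': array([ 0.0377291 ,  0.00141912, -0.08486426]), 'finger_gap': 0.08544554146979445}
scene {'vertical_fov': 50.77215762243465, 'cx': 321.2784760149989, 'cy': 198.9584494488971, 'R': array([[ 0.48754285,  0.87281493,  0.02227253],
       [ 0.53398021, -0.27789754, -0.79852245],
       [-0.69077283,  0.401207  , -0.60155286]]), 't': array([-0.27941437, -0.23597714,  1.3068372 ])}
top {'vertical_fov': 55.95445728025369, 'cx': 320.097105559439, 'cy': 199.2701542466478, 'R': array([[-0.00612134, -0.99931987, -0.03636373],
       [-0.99256403,  0.01049281, -0.12127058],
       [ 0.12156966,  0.03535099, -0.99195319]]), 't': array([0.01041303, 0.5661696 , 0.77863335])}
```

View pics/top0.png

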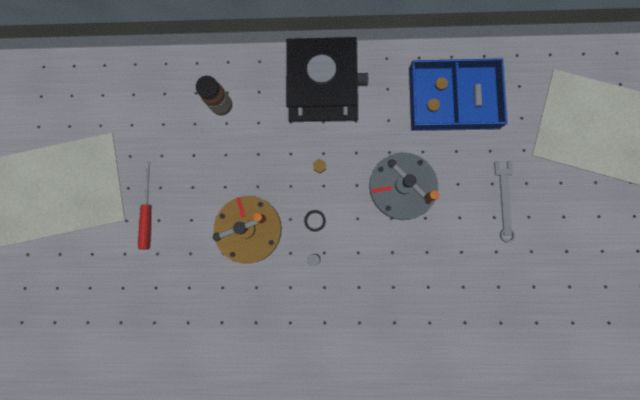

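View pics/scene0.png

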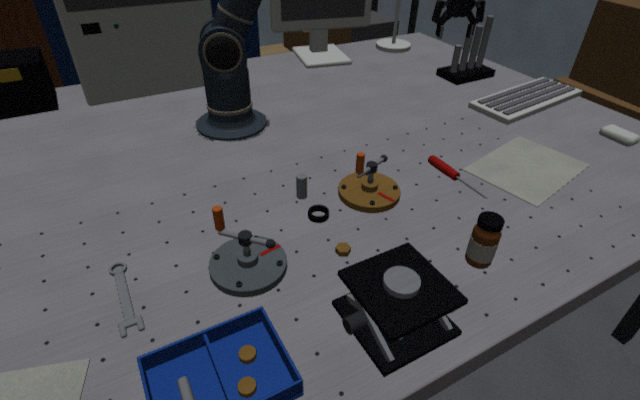

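The top view shows the brass flange at about (247,230). Its red line points up to (240,207), the orange knob is at (257,217), and the grey flange is clear of it at (404,186). The scene view shows the same, with the brass flange at (369,190) and its knob at (360,162).

```bash
cat > h.py <<'E'
import numpy as np,cv2
def foc(f): return 200/np.tan(np.radians(f["vertical_fov"]/2))
def ray(f,u,v):
    R,t=f["R"],f["t"];d=R.T@np.array([(u-f["cx"])/foc(f),(v-f["cy"])/foc(f),1.]);return -R.T@t,d
def plane(f,u,v,z):
    c,d=ray(f,u,v);return c+d*(z-c[2])/d[2]
def proj(f,X):
    p=f["R"]@np.array(X)+f["t"];return foc(f)*p[:2]/p[2]+[f["cx"],f["cy"]]
def mask(f,lo,hi,box):
    h=cv2.cvtColor(f["frame"],cv2.COLOR_RGB2HSV);m=cv2.inRange(h,np.array(lo),np.array(hi));o=np.zeros_like(m);x0,y0,x1,y1=box;o[y0:y1,x0:x1]=m[y0:y1,x0:x1];return o
def big(m): return max(cv2.findContours(m,0,1)[0],key=cv2.contourArea)
E
python3 - <<'E'
from h import *;import pickle
d=pickle.load(open("d.pkl","rb"))
for n,box in(("top",(205,185,290,270)),("scene",(325,140,415,215))):
    f=d[n];h=cv2.cvtColor(f["frame"],cv2.COLOR_RGB2HSV)
    pts={"top":[(257,217),(262,240),(240,207),(264,215)],"scene":[(360,158),(360,168),(385,197),(350,195)]}[n]
    print(n,[(p,h[p[1],p[0]].tolist()) for p in pts])
    x0,y0,x1,y1=box;cv2.imwrite(f"pics/{n}c.png",cv2.resize(f["frame"][y0:y1,x0:x1,::-1],None,fx=6,fy=6,interpolation=0))
    m=mask(f,(0,110,60),(30,255,255),box)
    c=big(m);e=cv2.fitEllipse(cv2.convexHull(c));print("ell",e)
    print("centre z18",plane(f,*e[0],.018), "rim r check",[np.linalg.norm((plane(f,*p[0],.018)-plane(f,*e[0],.018))[:2]).round(4) for p in c[::25]])
    for nm,lo,hi in(("red",(0,150,60),(4,255,255)),("red2",(174,150,60),(180,255,255)),("orange",(5,190,60),(14,255,255))):
        k=mask(f,lo,hi,box)
        if k.any():
            M=cv2.moments(big(k));print(nm,M["m00"],M["m10"]/max(M["m00"],1),M["m01"]/max(M["m00"],1),cv2.minAreaRect(big(k)))
E
cd pics; python3 -c "
import cv2,numpy as np
a=cv2.imread('topc.png');b=cv2.imread('scenec.png');w=np.zeros((510+0,510+540,3),'uint8');w[:510,:510]=a;w[:450,510:]=b;cv2.imwrite('c1.png',cv2.resize(w,None,fx=.75,fy=.75))"
```

```text
top [((257, 217), [14, 169, 175]), ((262, 240), [19, 143, 125]), ((240, 207), [0, 176, 165]), ((264, 215), [16, 136, 94])]
ell ((246.94984436035156, 229.14999389648438), (65.32178497314453, 67.06132507324219), 40.336097717285156)
centre z18 [0.50378515 0.16764189 0.018     ] rim r check [np.float64(0.0738), np.float64(0.0727), np.float64(0.0644), np.float64(0.0213), np.float64(0.0149), np.float64(0.0415), np.float64(0.0732), np.float64(0.0714), np.float64(0.0725), np.float64(0.0715), np.float64(0.0721)]
red 41.0 240.3780487804878 207.0731707317073 ((240.38238525390625, 207.02943420410156), (18.675243377685547, 3.1529629230499268), 75.96376037597656)
scene [((360, 158), [10, 192, 61]), ((360, 168), [8, 180, 61]), ((385, 197), [2, 195, 107]), ((350, 195), [19, 151, 98])]
ell ((368.8240051269531, 189.41090393066406), (35.81849670410156, 61.392887115478516), 96.70951843261719)
centre z18 [0.51154862 0.16428161 0.018     ] rim r check [np.float64(0.0828), np.float64(0.0714), np.float64(0.0677), np.float64(0.0699), np.float64(0.0728), np.float64(0.0744), np.float64(0.0233), np.float64(0.0784)]
red 15.5 385.010752688172 196.21505376344084 ((385.5, 196.50001525878906), (16.52039909362793, 1.8356000185012817), 28.610462188720703)
red2 0.0 0.0 0.0 ((386.0, 197.0), (0.0, 0.0), 0.0)
orange 14.5 359.87356321839076 154.73563218390802 ((360.25, 154.75001525878906), (5.656853675842285, 4.949747085571289), 45.0)
```

View pics/c1.png

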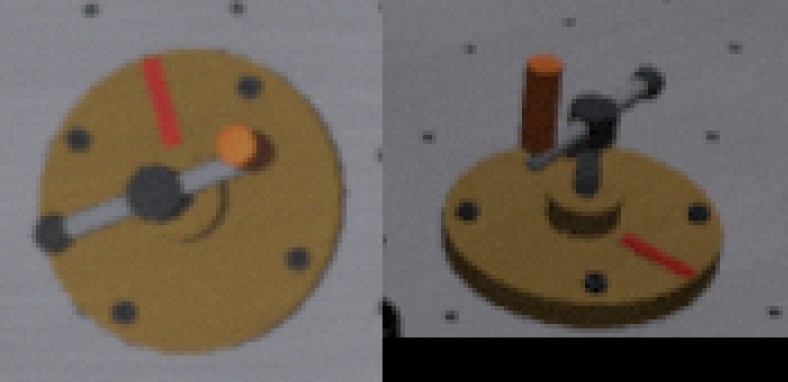

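The crops show the knob top at about (257.2,217.4) in top and (360.9,154) in scene. The hub top is at (239.2,227.9) and (371.8,163.8).

```bash
python3 - <<'E'
from h import *;import pickle
from scipy.spatial.transform import Rotation as Ro
d=pickle.load(open("d.pkl","rb"));T,S=d["top"],d["scene"]
print("knob",plane(T,257.2,217.4,.136),plane(S,360.9,154,.136))
print("hub",plane(T,239.2,227.9,.088),plane(S,371.8,163.8,.088))
(c,sz,a)=cv2.minAreaRect(big(mask(T,(0,150,60),(4,255,255),(205,185,290,270))))
L=np.array([np.cos(np.radians(a)),np.sin(np.radians(a))])
p=[plane(T,*(np.array(c)+s*9*L),.018) for s in(-1,1)];v=p[0]-p[1];print("red",p,np.degrees(np.arctan2(v[1],v[0])))
print("red mid",plane(T,*c,.018),plane(S,385.3,196.5,.018))
R=Ro.from_quat([ 0.17449,0.984658,-0.00098,-0.00012]).as_matrix();print(R.round(3))
from workcell import vision,env
f=vision.grab_frame("wrist");print({k:v for k,v in f.items() if k!="frame"})
E
```

```text
knob [0.52056836 0.1211889  0.136     ] [0.52633021 0.12065814 0.136     ]
hub [0.50332245 0.16720638 0.088     ] [0.50887627 0.16675391 0.088     ]
red [array([0.57238123, 0.18845226, 0.018     ]), array([0.53338308, 0.17792549, 0.018     ])] 15.105832672103766
red mid [0.55282242 0.18317275 0.018     ] [0.5530592  0.18255168 0.018     ]
[[-0.939  0.344 -0.001]
 [ 0.344  0.939 -0.002]
 [-0.    -0.002 -1.   ]]
{'vertical_fov': 65.70646984690485, 'cx': 316.1945055998584, 'cy': 203.4538870605113, 'hand_eye': array([[ 9.40611885e-04, -9.59293818e-01, -2.82408369e-01,
         7.03739984e-02],
       [ 9.99999516e-01,  8.20520235e-04,  5.43508828e-04,
        -8.53145421e-04],
       [-2.89662878e-04, -2.82408743e-01,  9.59294125e-01,
        -1.41749330e-01],
       [ 0.00000000e+00,  0.00000000e+00,  0.00000000e+00,
         1.00000000e+00]])}
```

{"fn": "arm_command", "kwargs": {
  "steps": [
    {"claw": 1, "linear": [-0.038, -0.031, -0.003], "spin": 0},
    {"claw": 1, "linear": [-0.076, -0.062, -0.006], "spin": 0},
    {"claw": 1, "linear": [-0.114, -0.094, -0.009], "spin": 0},
    {"claw": 1, "linear": [-0.152, -0.125, -0.012], "spin": 0},
    {"claw": 1, "linear": [-0.19, -0.157, -0.015], "spin": 0},
    {"claw": 1, "linear": [-0.228, -0.188, -0.018], "spin": 0},
    {"claw": 1, "linear": [-0.266, -0.219, -0.021], "spin": 0},
    {"claw": 1, "linear": [-0.304, -0.25, -0.024], "spin": 0},
    {"claw": 1, "linear": [-0.34, -0.28, -0.027], "spin": 0},
    {"claw": 1, "linear": [-0.37, -0.305, -0.03], "spin": 0}
  ]
}}

```text
t: 1.15
tool_pos: [0.4755, 0.2174, 0.2614]
tcp_rot: [0.176, 0.984, -0.0, 0.0]
force: [0.3, 0.3, -0.8]
finger_gap: 0.0851
```

{"fn": "arm_command", "kwargs": {
  "steps": [
    {"claw": 1, "linear": [-0.03, -0.025, 0], "spin": 0},
    {"claw": 1, "linear": [-0.04, -0.034, 0], "spin": 0},
    {"claw": 1, "linear": [-0.047, -0.04, 0], "spin": 0},
    {"claw": 1, "linear": [-0.047, -0.04, 0], "spin": 0},
    {"claw": 1, "linear": [-0.047, -0.04, 0], "spin": 0},
    {"claw": 1, "linear": [-0.047, -0.04, 0], "spin": 0},
    {"claw": 1, "linear": [-0.047, -0.04, 0], "spin": 0},
    {"claw": 1, "linear": [-0.047, -0.04, 0], "spin": 0},
    {"claw": 1, "linear": [-0.047, -0.04, 0], "spin": 0},
    {"claw": 1, "linear": [-0.047, -0.04, 0], "spin": 0}
  ]
}}

```text
t: 2.15
tool_pos: [0.5049, 0.1668, 0.2613]
tcp_rot: [0.174, 0.985, 0.0, 0.0]
force: [0.3, -0.2, -0.4]
finger_gap: 0.0858
```

```bash
cat >> h.py <<'E'
from scipy.spatial.transform import Rotation as Ro
def wplane(f,s,u,v,z):
    r=np.array([u-f["cx"],v-f["cy"]]);n=np.linalg.norm(r);th=n/foc(f)
    d=np.array([*(r/n*np.sin(th)),np.cos(th)]);H=f["hand_eye"];R=Ro.from_quat(s["tcp_rot"]).as_matrix()
    c=R@H[:3,3]+s["tool_pos"];d=R@H[:3,:3]@d;return c+d*(z-c[2])/d[2]
E
python3 - <<'E'
from h import *;import pickle
from workcell import vision,env
s=env.sense();f=vision.grab_frame("wrist");print(s["t"],s["tool_pos"],s["tcp_rot"],s["q"])
pickle.dump((s,f),open("w1.pkl","wb"));cv2.imwrite("pics/w1.png",f["frame"][:,:,::-1])
E
```

```text
2.15 [0.50492762 0.16678074 0.26130175] [1.74340423e-01 9.84685439e-01 4.60406608e-05 6.16128613e-06] [-0.5613196   0.20539062  0.19197566  1.84459071 -0.0438568   1.09561498
  0.86711332]
```

View pics/w1.png

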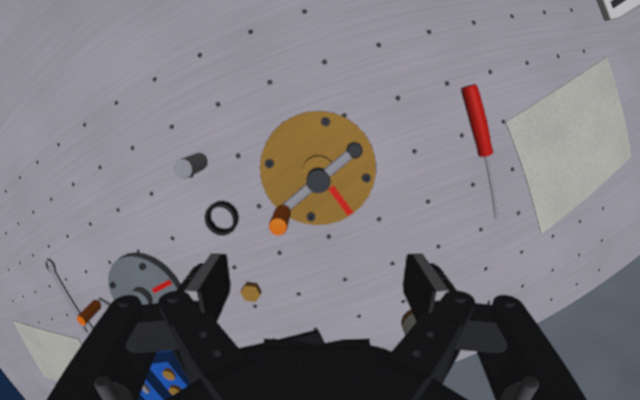

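The wrist view shows the brass flange at about (318,167). The hub top is at (318,180), the knob top at (279,227), and the red line runs from (331,187) to (350,213).

```bash
python3 - <<'E'
from h import *;import pickle
s,f=pickle.load(open("w1.pkl","rb"))
h=cv2.cvtColor(f["frame"],cv2.COLOR_RGB2HSV)
print(h[228,279],h[215,284],h[140,300],h[200,341],h[180,318])
W=lambda p,z:wplane(f,s,*p,z).round(4)
def cen(m):
    c=big(m);return cv2.minEnclosingCircle(c),cv2.fitEllipse(c)[0],cv2.contourArea(c)
k=mask(f,(5,150,130),(15,255,255),(262,200,300,245));kc=cen(k);print("knob",kc,W(kc[1],.136))
hb=mask(f,(0,0,0),(180,255,75),(302,164,334,196));hc=cen(hb);print("hub",hc,W(hc[0][0],.088))
b=mask(f,(0,100,60),(30,255,255),(255,105,385,230));k2=cv2.dilate(mask(f,(0,150,0),(15,255,255),(262,200,300,245)),np.ones((3,3)))
hull=cv2.convexHull(big(b&~k2))
P=np.array([wplane(f,s,*p[0],.018)[:2] for p in hull]);c,r=cv2.minEnclosingCircle(P.astype("f4")*1000)
A=np.c_[2*P,np.ones(len(P))];x=np.linalg.lstsq(A,(P**2).sum(1),rcond=None)[0];print("flange",c,r,x[:2],np.sqrt(x[2]+x[0]**2+x[1]**2))
rd=mask(f,(0,150,60),(4,255,255),(325,180,360,220))|mask(f,(175,150,60),(180,255,255),(325,180,360,220))
Q=np.array([wplane(f,s,*p[0],.018)[:2] for p in big(rd)])
(rc,sz,a)=cv2.minAreaRect(Q.astype("f4")*1000);vx=cv2.fitLine(Q.astype("f4"),2,0,.01,.01).ravel();print("red",rc,sz,a,np.degrees(np.arctan2(vx[1],vx[0])))
E
```

```text
[ 14 215 199] [ 13 217  81] [ 19 159 146] [  1 207 187] [109  30  69]
knob (((277.5833435058594, 225.5833282470703), 8.63223648071289), (277.6404113769531, 225.8885498046875), 203.5) [0.5205 0.1224 0.136 ]
hub (((318.0, 179.5), 12.175895690917969), (317.76251220703125, 179.72789001464844), 397.5) [0.502  0.1691 0.088 ]
flange (503.2811279296875, 168.8642578125) 73.67298889160156 [0.50355182 0.16848237] 0.07305488703122393
red (552.202392578125, 182.4439697265625) (43.33717727661133, 7.0857319831848145) 16.1922607421875 16.158545
```

{"fn": "arm_command", "kwargs": {
  "steps": [
    {"claw": 0.7, "linear": [-0.02, -0.025, 0], "spin": 0},
    {"claw": 0.7, "linear": [-0.0304, -0.0375, 0.02], "spin": 0},
    {"claw": 0.7, "linear": [-0.0304, -0.0375, 0.05], "spin": 0},
    {"claw": 0.7, "linear": [-0.0304, -0.0375, 0.08], "spin": 0},
    {"claw": 0.7, "linear": [-0.0304, -0.0375, 0.105], "spin": 0},
    {"claw": 0.7, "linear": [-0.0304, -0.0375, 0.13], "spin": 0},
    {"claw": 0.7, "linear": [-0.0304, -0.0375, 0.15], "spin": 0},
    {"claw": 0.7, "linear": [-0.0304, -0.0375, 0.16], "spin": 0},
    {"claw": 0.7, "linear": [-0.0304, -0.0375, 0.166], "spin": 0},
    {"claw": 0.7, "linear": [-0.0304, -0.0375, 0.166], "spin": 0}
  ],
  "force": 30
}}

```text
t: 3.2
tool_pos: [0.5207, 0.121, 0.0951]
tcp_rot: [0.175, 0.985, -0.0, -0.0]
force: [-0.5, 0.3, 1.2]
finger_gap: 0.0601
```

```bash
python3 - <<'E'
from h import *
from workcell import vision,env
s=env.sense();f=vision.grab_frame("wrist");print(s["t"],s["tool_pos"],s["force"])
cv2.imwrite("pics/w2.png",f["frame"][:,:,::-1])
E
```

```text
3.2 [0.52068006 0.12098664 0.0951237 ] [-0.46712806  0.28302216  1.19652455]
```

View pics/w2.png

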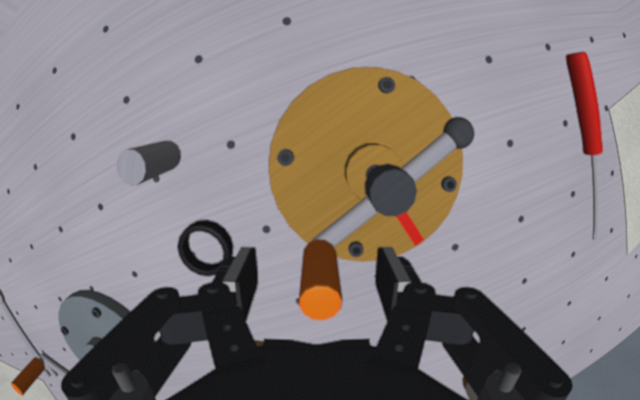

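The knob, at (320,280), stands centred between the open fingers. Closing now.

{"fn": "arm_command", "kwargs": {
  "steps": [
    {"claw": 0.1, "linear": [0, 0, 0], "spin": 0},
    {"claw": 0.1, "linear": [0, 0, 0], "spin": 0},
    {"claw": 0.1, "linear": [0, 0, 0], "spin": 0},
    {"claw": 0.1, "linear": [0, 0, 0], "spin": 0},
    {"claw": 0.1, "linear": [0, 0, 0], "spin": 0},
    {"claw": 0.1, "linear": [0, 0, 0], "spin": 0},
    {"claw": 0.1, "linear": [0, 0, 0], "spin": 0},
    {"claw": 0.1, "linear": [0, 0, 0], "spin": 0},
    {"claw": 0.1, "linear": [0, 0, 0], "spin": 0},
    {"claw": 0.1, "linear": [0, 0, 0], "spin": 0}
  ],
  "force": 30
}}

```text
t: 4.25
tool_pos: [0.5214, 0.1215, 0.0959]
tcp_rot: [0.174, 0.985, 0.001, 0.001]
force: [1.8, 2.5, 5.4]
finger_gap: 0.0173
```

```bash
cat >> h.py <<'E'
import json
C=np.array([.5035,.168])
X=np.array([-.939,.343]);Y=np.array([.343,.939])
def rows(a0,angs,r=.05,dz=0):
    "row shifts from angle a0 (deg, world) to each angle"
    u=lambda a:C+r*np.array([np.cos(np.radians(a)),np.sin(np.radians(a))])
    for i,a in enumerate(angs):
        d=u(a)-u(a0);print(a,[round(float(d@X),4),round(float(d@Y),4)])
def rep(s):
    d=s["tool_pos"][:2]-C;f=s["force"];r=np.linalg.norm(d);e=d/r;t=np.array([e[1],-e[0]])
    print("t",s["t"],"ang",np.degrees(np.arctan2(d[1],d[0])).round(2),"r",r.round(4),"z",s["tool_pos"][2].round(4),"Frad",(f[:2]@e).round(1),"Ftan cw",(f[:2]@t).round(1),"Fz",f[2].round(1),"gap",s["finger_gap"].round(4))
E
python3 - <<'E'
from h import *
from workcell import env
rep(env.sense())
for k in range(3): rows(-70-60*k,np.arange(1,11)*-6-70-60*k)
E
```

```text
Traceback (most recent call last):
  File "h.py", line 27, in rep
    print("t",s["t"],"ang",np.degrees(np.arctan2(d[1],d[0])).round(2),"r",r.round(4),"z",s["tool_pos"][2].round(4),"Frad",(f[:2]@e).round(1),"Ftan cw",(f[:2]@t).round(1),"Fz",f[2].round(1),"gap",s["finger_gap"].round(4))
                                                                                                                                                                                                   ^^^^^^^^^^^^^^^^^^^^^
AttributeError: 'float' object has no attribute 'round'
```

```bash
sed -i 's/s\["finger_gap"\].round(4)/s["finger_gap"]/' h.py
python3 - <<'E'
from h import *
from workcell import env
rep(env.sense())
for k in range(3): rows(-70-60*k,np.arange(1,11)*-6-70-60*k)
E
```

```text
t 4.25 ang -68.93 r 0.0498 z 0.0959 Frad -1.7 Ftan cw -2.6 Fz 5.4 gap 0.01729469672398515
-76 [0.0042, -0.0032]
-82 [0.0087, -0.0059]
-88 [0.0134, -0.0081]
-94 [0.0183, -0.0098]
-100 [0.0234, -0.011]
-106 [0.0286, -0.0116]
-112 [0.0339, -0.0117]
-118 [0.0391, -0.0113]
-124 [0.0442, -0.0103]
-130 [0.0492, -0.0087]
-136 [0.0048, 0.002]
-142 [0.0094, 0.0046]
-148 [0.0137, 0.0076]
-154 [0.0176, 0.011]
-160 [0.0212, 0.0148]
-166 [0.0244, 0.019]
-172 [0.0271, 0.0235]
-178 [0.0293, 0.0282]
-184 [0.031, 0.0332]
-190 [0.0322, 0.0383]
-196 [0.0006, 0.0052]
-202 [0.0007, 0.0104]
-208 [0.0003, 0.0156]
-214 [-0.0007, 0.0208]
-220 [-0.0022, 0.0258]
-226 [-0.0043, 0.0306]
-232 [-0.0068, 0.0352]
-238 [-0.0098, 0.0395]
-244 [-0.0132, 0.0434]
-250 [-0.017, 0.047]
```

{"fn": "arm_command", "kwargs": {
  "steps": [
    {"claw": 0.1, "linear": [0.0042, -0.0032, 0], "spin": 0},
    {"claw": 0.1, "linear": [0.0087, -0.0059, 0], "spin": 0},
    {"claw": 0.1, "linear": [0.0134, -0.0081, 0], "spin": 0},
    {"claw": 0.1, "linear": [0.0183, -0.0098, 0], "spin": 0},
    {"claw": 0.1, "linear": [0.0234, -0.011, 0], "spin": 0},
    {"claw": 0.1, "linear": [0.0286, -0.0116, 0], "spin": 0},
    {"claw": 0.1, "linear": [0.0339, -0.0117, 0], "spin": 0},
    {"claw": 0.1, "linear": [0.0391, -0.0113, 0], "spin": 0},
    {"claw": 0.1, "linear": [0.0442, -0.0103, 0], "spin": 0},
    {"claw": 0.1, "linear": [0.0492, -0.0087, 0.0002], "spin": 0}
  ]
}}

```text
t: 5.25
tool_pos: [0.4731, 0.1288, 0.0956]
tcp_rot: [0.175, 0.985, 0.0, 0.002]
force: [5.4, -0.3, 3.2]
finger_gap: 0.0169
```

```bash
python3 - <<'E'
from h import *
from workcell import env
rep(env.sense())
E
```

```text
t 5.25 ang -127.8 r 0.0496 z 0.0956 Frad -3.0 Ftan cw -4.4 Fz 3.2 gap 0.01694682532685029
```

{"fn": "arm_command", "kwargs": {
  "steps": [
    {"claw": 0.1, "linear": [0.0048, 0.002, 0], "spin": 0},
    {"claw": 0.1, "linear": [0.0094, 0.0046, 0], "spin": 0},
    {"claw": 0.1, "linear": [0.0137, 0.0076, 0], "spin": 0},
    {"claw": 0.1, "linear": [0.0176, 0.011, 0], "spin": 0},
    {"claw": 0.1, "linear": [0.0212, 0.0148, 0], "spin": 0},
    {"claw": 0.1, "linear": [0.0244, 0.019, 0], "spin": 0},
    {"claw": 0.1, "linear": [0.0271, 0.0235, 0], "spin": 0},
    {"claw": 0.1, "linear": [0.0293, 0.0282, 0.0002], "spin": 0},
    {"claw": 0.1, "linear": [0.031, 0.0332, 0.0003], "spin": 0},
    {"claw": 0.1, "linear": [0.0322, 0.0383, 0.0003], "spin": 0}
  ]
}}

```text
t: 6.25
tool_pos: [0.4536, 0.1747, 0.0951]
tcp_rot: [0.175, 0.985, -0.002, -0.001]
force: [0.6, -4.7, 10.8]
finger_gap: 0.0171
```

```bash
python3 - <<'E'
from h import *
from workcell import env
rep(env.sense())
E
```

```text
t 6.25 ang 172.37 r 0.0503 z 0.0951 Frad -1.3 Ftan cw -4.6 Fz 10.8 gap 0.017069037842296023
```

```bash
python3 - <<'E'
from h import *
rows(-190,np.linspace(-190,-253.5,10)[1:])
print();rows(-253.5,np.r_[-247:-205:-7,-203:-202])
E
```

```text
-197.05555555555554 [0.0007, 0.0061]
-204.11111111111111 [0.0006, 0.0123]
-211.16666666666666 [-0.0002, 0.0184]
-218.22222222222223 [-0.0017, 0.0243]
-225.27777777777777 [-0.004, 0.03]
-232.33333333333331 [-0.0069, 0.0354]
-239.38888888888889 [-0.0105, 0.0404]
-246.44444444444446 [-0.0147, 0.0449]
-253.5 [-0.0194, 0.0489]

-203 [0.0201, -0.0376]
```

{"fn": "arm_command", "kwargs": {
  "steps": [
    {"claw": 0.1, "linear": [0.0007, 0.0061, 0], "spin": 0},
    {"claw": 0.1, "linear": [0.0006, 0.0123, 0], "spin": 0},
    {"claw": 0.1, "linear": [-0.0002, 0.0184, 0], "spin": 0},
    {"claw": 0.1, "linear": [-0.0017, 0.0243, 0], "spin": 0},
    {"claw": 0.1, "linear": [-0.004, 0.03, 0], "spin": 0},
    {"claw": 0.1, "linear": [-0.0069, 0.0354, 0], "spin": 0},
    {"claw": 0.1, "linear": [-0.0105, 0.0404, 0], "spin": 0},
    {"claw": 0.1, "linear": [-0.0147, 0.0449, 0], "spin": 0},
    {"claw": 0.1, "linear": [-0.0194, 0.0489, 0], "spin": 0},
    {"claw": 0.1, "linear": [-0.0194, 0.0489, 0], "spin": 0}
  ]
}}

```text
t: 7.25
tool_pos: [0.4873, 0.2164, 0.095]
tcp_rot: [0.174, 0.985, -0.001, -0.002]
force: [-3.1, 0.8, 11.4]
finger_gap: 0.0168
```

```bash
python3 - <<'E'
from h import *
from workcell import env,vision
rep(env.sense())
f=vision.grab_frame("top");cv2.imwrite("pics/t2.png",cv2.resize(f["frame"][170:290,190:310,::-1],None,fx=4,fy=4))
a=np.linspace(-253.5,-160,16)[1:]
rows(-253.5,a[:10]);print();rows(a[9],a[9:])
E
```

```text
t 7.25 ang 108.48 r 0.051 z 0.095 Frad 1.8 Ftan cw -2.7 Fz 11.4 gap 0.01683240473927141
-247.26666666666668 [0.0042, -0.0035]
-241.03333333333333 [0.008, -0.0074]
-234.8 [0.0113, -0.0117]
-228.56666666666666 [0.0141, -0.0163]
-222.33333333333334 [0.0165, -0.0212]
-216.1 [0.0183, -0.0263]
-209.86666666666667 [0.0195, -0.0316]
-203.63333333333333 [0.0201, -0.037]
-197.4 [0.0202, -0.0425]
-191.16666666666666 [0.0196, -0.0479]

-191.16666666666666 [0.0, 0.0]
-184.93333333333334 [-0.0011, -0.0053]
-178.7 [-0.0028, -0.0105]
-172.46666666666667 [-0.0051, -0.0154]
-166.23333333333335 [-0.0079, -0.0201]
-160.0 [-0.0111, -0.0244]
```

View pics/t2.png

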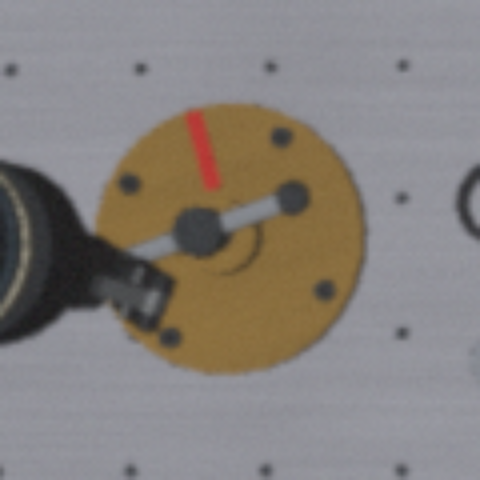

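The bar is in line with its start direction, with the far end now at (292,197) in the crop, so it has turned about 181°. Now the quarter turn back.

{"fn": "arm_command", "kwargs": {
  "steps": [
    {"claw": 0.1, "linear": [0.0042, -0.0035, 0], "spin": 0},
    {"claw": 0.1, "linear": [0.008, -0.0074, 0], "spin": 0},
    {"claw": 0.1, "linear": [0.0113, -0.0117, -0.0002], "spin": 0},
    {"claw": 0.1, "linear": [0.0141, -0.0163, -0.0002], "spin": 0},
    {"claw": 0.1, "linear": [0.0165, -0.0212, -0.0003], "spin": 0},
    {"claw": 0.1, "linear": [0.0183, -0.0263, -0.0003], "spin": 0},
    {"claw": 0.1, "linear": [0.0195, -0.0316, -0.0004], "spin": 0},
    {"claw": 0.1, "linear": [0.0201, -0.037, -0.0004], "spin": 0},
    {"claw": 0.1, "linear": [0.0202, -0.0425, -0.0004], "spin": 0},
    {"claw": 0.1, "linear": [0.0196, -0.0479, -0.0004], "spin": 0}
  ]
}}

```text
t: 8.3
tool_pos: [0.4542, 0.1778, 0.0953]
tcp_rot: [0.174, 0.985, 0.0, -0.0]
force: [3.4, 4.9, 5.3]
finger_gap: 0.0173
```

{"fn": "arm_command", "kwargs": {
  "steps": [
    {"claw": 0.1, "linear": [-0.0011, -0.0053, 0], "spin": 0},
    {"claw": 0.1, "linear": [-0.0028, -0.0105, 0], "spin": 0},
    {"claw": 0.1, "linear": [-0.0051, -0.0154, 0], "spin": 0},
    {"claw": 0.1, "linear": [-0.0079, -0.0201, 0], "spin": 0},
    {"claw": 0.1, "linear": [-0.0111, -0.0244, 0], "spin": 0},
    {"claw": 0.1, "linear": [-0.0117, -0.0251, 0], "spin": 0},
    {"claw": 0.1, "linear": [-0.0117, -0.0251, 0], "spin": 0},
    {"claw": 0.1, "linear": [-0.0117, -0.0251, 0], "spin": 0},
    {"claw": 0.1, "linear": [-0.0117, -0.0251, 0], "spin": 0},
    {"claw": 0.1, "linear": [-0.0117, -0.0251, 0], "spin": 0}
  ]
}}

```text
t: 9.3
tool_pos: [0.4567, 0.1504, 0.0953]
tcp_rot: [0.175, 0.985, 0.0, -0.0]
force: [2.5, 3.9, 5.4]
finger_gap: 0.0172
```

```bash
python3 - <<'E'
from h import *
from workcell import env,vision
rep(env.sense())
a=-159-np.arange(1,31)*6.1
rows(-159,a[:10]);print();rows(a[9],a[10:20]);print();rows(a[19],a[20:])
E
```

```text
t 9.3 ang -159.33 r 0.05 z 0.0953 Frad -3.7 Ftan cw 2.7 Fz 5.4 gap 0.01721214944424422
-165.1 [0.0033, 0.0042]
-171.2 [0.0061, 0.0087]
-177.3 [0.0084, 0.0135]
-183.4 [0.0102, 0.0185]
-189.5 [0.0115, 0.0237]
-195.6 [0.0121, 0.0289]
-201.7 [0.0123, 0.0343]
-207.8 [0.0118, 0.0396]
-213.9 [0.0108, 0.0448]
-220.0 [0.0093, 0.0499]

-226.1 [-0.0021, 0.0049]
-232.2 [-0.0047, 0.0095]
-238.3 [-0.0077, 0.0139]
-244.39999999999998 [-0.0112, 0.0179]
-250.5 [-0.0152, 0.0215]
-256.6 [-0.0194, 0.0247]
-262.7 [-0.024, 0.0273]
-268.8 [-0.0289, 0.0295]
-274.9 [-0.0339, 0.0312]
-281.0 [-0.0391, 0.0323]

-287.1 [-0.0053, 0.0006]
-293.2 [-0.0106, 0.0005]
-299.29999999999995 [-0.0159, -0.0]
-305.4 [-0.0211, -0.0012]
-311.5 [-0.0261, -0.0028]
-317.6 [-0.031, -0.005]
-323.7 [-0.0356, -0.0077]
-329.79999999999995 [-0.0398, -0.0109]
-335.9 [-0.0437, -0.0145]
-342.0 [-0.0472, -0.0185]
```

{"fn": "arm_command", "kwargs": {
  "steps": [
    {"claw": 0.1, "linear": [0.0033, 0.0042, 0], "spin": 0},
    {"claw": 0.1, "linear": [0.0061, 0.0087, 0], "spin": 0},
    {"claw": 0.1, "linear": [0.0084, 0.0135, 0], "spin": 0},
    {"claw": 0.1, "linear": [0.0102, 0.0185, 0], "spin": 0},
    {"claw": 0.1, "linear": [0.0115, 0.0237, 0], "spin": 0},
    {"claw": 0.1, "linear": [0.0121, 0.0289, 0], "spin": 0},
    {"claw": 0.1, "linear": [0.0123, 0.0343, 0], "spin": 0},
    {"claw": 0.1, "linear": [0.0118, 0.0396, 0.0001], "spin": 0},
    {"claw": 0.1, "linear": [0.0108, 0.0448, 0.0002], "spin": 0},
    {"claw": 0.1, "linear": [0.0093, 0.0499, 0.0003], "spin": 0}
  ]
}}

```text
t: 10.3
tool_pos: [0.4624, 0.1974, 0.0949]
tcp_rot: [0.175, 0.985, -0.003, -0.003]
force: [-4.8, -2.3, 16.5]
finger_gap: 0.0174
```

{"fn": "arm_command", "kwargs": {
  "steps": [
    {"claw": 0.1, "linear": [-0.0021, 0.0049, 0], "spin": 0},
    {"claw": 0.1, "linear": [-0.0047, 0.0095, 0], "spin": 0},
    {"claw": 0.1, "linear": [-0.0077, 0.0139, 0], "spin": 0},
    {"claw": 0.1, "linear": [-0.0112, 0.0179, 0], "spin": 0},
    {"claw": 0.1, "linear": [-0.0152, 0.0215, 0], "spin": 0},
    {"claw": 0.1, "linear": [-0.0194, 0.0247, 0], "spin": 0},
    {"claw": 0.1, "linear": [-0.024, 0.0273, 0.0001], "spin": 0},
    {"claw": 0.1, "linear": [-0.0289, 0.0295, 0.0001], "spin": 0},
    {"claw": 0.1, "linear": [-0.0339, 0.0312, 0.0002], "spin": 0},
    {"claw": 0.1, "linear": [-0.0391, 0.0323, 0.0003], "spin": 0}
  ]
}}

```text
t: 11.3
tool_pos: [0.5104, 0.2184, 0.0949]
tcp_rot: [0.174, 0.985, 0.0, -0.003]
force: [-3.7, 6.0, 12.6]
finger_gap: 0.0176
```

{"fn": "arm_command", "kwargs": {
  "steps": [
    {"claw": 0.1, "linear": [-0.0053, 0.0006, 0], "spin": 0},
    {"claw": 0.1, "linear": [-0.0106, 0.0005, 0], "spin": 0},
    {"claw": 0.1, "linear": [-0.0159, 0, 0], "spin": 0},
    {"claw": 0.1, "linear": [-0.0211, -0.0012, 0], "spin": 0},
    {"claw": 0.1, "linear": [-0.0261, -0.0028, 0], "spin": 0},
    {"claw": 0.1, "linear": [-0.031, -0.005, 0.0001], "spin": 0},
    {"claw": 0.1, "linear": [-0.0356, -0.0077, 0.0002], "spin": 0},
    {"claw": 0.1, "linear": [-0.0398, -0.0109, 0.0003], "spin": 0},
    {"claw": 0.1, "linear": [-0.0398, -0.0109, 0.0003], "spin": 0},
    {"claw": 0.1, "linear": [-0.0398, -0.0109, 0.0003], "spin": 0}
  ]
}}

```text
t: 12.3
tool_pos: [0.5469, 0.1939, 0.0949]
tcp_rot: [0.174, 0.985, 0.001, 0.0]
force: [2.8, 4.6, 7.1]
finger_gap: 0.017
```

```bash
python3 - <<'E'
from h import *
from workcell import env,vision
import pickle
s=env.sense();rep(s)
fr={n:vision.grab_frame(n) for n in("wrist","top")};pickle.dump((s,fr),open("w3.pkl","wb"))
a=cv2.resize(fr["top"]["frame"][180:280,190:290,::-1],None,fx=4,fy=4);b=fr["wrist"]["frame"][:,200:600,::-1]
cv2.imwrite("pics/t3.png",np.hstack([a,b]))
E
```

```text
t 12.3 ang 30.85 r 0.0506 z 0.0949 Frad 4.8 Ftan cw -2.5 Fz 7.1 gap 0.016982229194539896
```

View pics/t3.png

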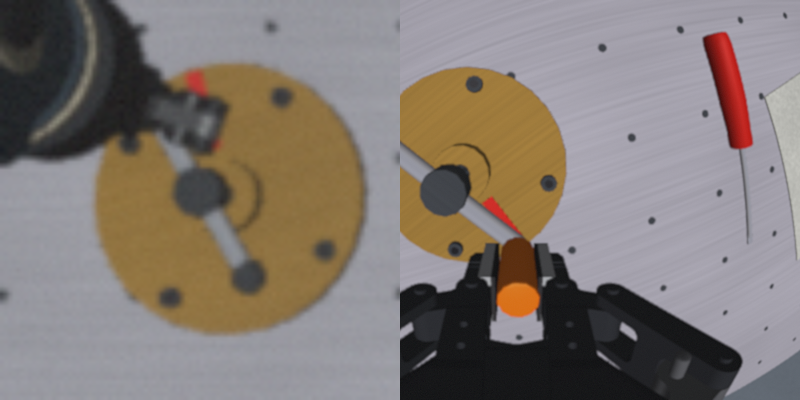

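The handle is still about 14° short of the red line; in the wrist crop the line's end at (490,205) is further clockwise than the bar. Refit the centre from the TCP points and make the last approach.

```bash
python3 - <<'E'
import h;from h import *
P=np.array([[.5214,.1215],[.4731,.1288],[.4536,.1747],[.4873,.2164],[.4542,.1778],[.4567,.1504],[.4624,.1974],[.5104,.2184],[.5469,.1939]])
from scipy.optimize import least_squares
c=least_squares(lambda c:np.hypot(*(P-c).T)-.05,[.5035,.168]).x;print(c,np.hypot(*(P-c).T))
h.C=c;d=P-c;print(np.degrees(np.arctan2(d[:,1],d[:,0])).round(1))
for m in((.5528,.1832),(.5522,.1824)):print("red",np.degrees(np.arctan2(*(np.array(m)-c)[::-1])))
a=np.degrees(np.arctan2(d[-1,1],d[-1,0]));rows(a,[26,23,20,18,17,16.5])
E
```

```text
[0.50337888 0.16872002] [0.05054197 0.05010408 0.05013678 0.0503181  0.05001008 0.0501452
 0.0500181  0.05017366 0.05028041]
[ -69.1 -127.2  173.1  108.6  169.5 -158.6  145.    82.    30.1]
red 16.330149291593745
red 15.653201354704404
26 [-0.0026, -0.0024]
23 [-0.0045, -0.0042]
20 [-0.0062, -0.0062]
18 [-0.0073, -0.0075]
17 [-0.0078, -0.0082]
16.5 [-0.0081, -0.0086]
```

{"fn": "arm_command", "kwargs": {
  "steps": [
    {"claw": 0.1, "linear": [-0.0026, -0.0024, 0], "spin": 0},
    {"claw": 0.1, "linear": [-0.0045, -0.0042, 0], "spin": 0},
    {"claw": 0.1, "linear": [-0.0062, -0.0062, 0], "spin": 0},
    {"claw": 0.1, "linear": [-0.0073, -0.0075, 0], "spin": 0},
    {"claw": 0.1, "linear": [-0.0078, -0.0082, 0], "spin": 0},
    {"claw": 0.1, "linear": [-0.0081, -0.0086, 0], "spin": 0},
    {"claw": 0.1, "linear": [-0.0081, -0.0086, 0], "spin": 0},
    {"claw": 0.1, "linear": [-0.0081, -0.0086, 0], "spin": 0},
    {"claw": 0.1, "linear": [-0.0081, -0.0086, 0], "spin": 0},
    {"claw": 0.1, "linear": [-0.0081, -0.0086, 0], "spin": 0}
  ]
}}

```text
t: 13.4
tool_pos: [0.5516, 0.1834, 0.0948]
tcp_rot: [0.174, 0.985, 0.001, 0.0]
force: [3.1, 4.9, 7.0]
finger_gap: 0.0172
```

```bash
sed -i 's/^C=.*/C=np.array([.5034,.1687])/' h.py; python3 - <<'E'
from h import *
from workcell import env
rep(env.sense())
E
```

```text
t 13.4 ang 16.91 r 0.0504 z 0.0948 Frad 4.3 Ftan cw -3.8 Fz 7.0 gap 0.017199134130446582
```

{"fn": "arm_command", "kwargs": {
  "steps": [
    {"claw": 0.6, "linear": [0, 0, 0], "spin": 0},
    {"claw": 0.6, "linear": [0, 0, 0], "spin": 0},
    {"claw": 0.6, "linear": [0, 0, 0], "spin": 0},
    {"claw": 0.6, "linear": [0, 0, 0], "spin": 0},
    {"claw": 0.6, "linear": [0, 0, -0.01], "spin": 0},
    {"claw": 0.6, "linear": [0, 0, -0.03], "spin": 0},
    {"claw": 0.6, "linear": [0, 0, -0.06], "spin": 0},
    {"claw": 0.6, "linear": [0, 0, -0.1], "spin": 0},
    {"claw": 0.6, "linear": [0, 0, -0.13], "spin": 0},
    {"claw": 0.6, "linear": [0, 0, -0.15], "spin": 0}
  ]
}}

```text
t: 14.4
tool_pos: [0.5522, 0.1823, 0.2478]
tcp_rot: [0.175, 0.985, 0.001, 0.002]
force: [0.3, 0.5, -0.2]
finger_gap: 0.0514
```

{"fn": "arm_command", "kwargs": {
  "steps": [
    {"claw": 0.6, "linear": [0, 0.03, 0], "spin": 0},
    {"claw": 0.6, "linear": [0, 0.07, 0], "spin": 0},
    {"claw": 0.6, "linear": [0, 0.11, 0], "spin": 0},
    {"claw": 0.6, "linear": [0, 0.15, 0], "spin": 0},
    {"claw": 0.6, "linear": [0, 0.19, 0], "spin": 0},
    {"claw": 0.6, "linear": [0, 0.22, 0], "spin": 0},
    {"claw": 0.6, "linear": [0, 0.24, 0], "spin": 0},
    {"claw": 0.6, "linear": [0, 0.25, 0], "spin": 0},
    {"claw": 0.6, "linear": [0, 0.25, 0], "spin": 0},
    {"claw": 0.6, "linear": [0, 0.25, 0], "spin": 0}
  ]
}}

```text
t: 15.4
tool_pos: [0.6374, 0.4156, 0.2445]
tcp_rot: [0.175, 0.985, -0.001, 0.0]
force: [-0.3, -0.6, -0.5]
finger_gap: 0.0513
```

```bash
python3 - <<'E'
from h import *
from workcell import env,vision
import pickle
s=env.sense();print(s["t"],s["tool_pos"],s["force"])
f=vision.grab_frame("top");g=vision.grab_frame("wrist");pickle.dump((s,f,g),open("w4.pkl","wb"))
a=cv2.resize(f["frame"][185:275,200:290,::-1],None,fx=6,fy=6,interpolation=cv2.INTER_CUBIC)
for n,z,r in(("red",.018,.075),("bar/ball",.085,-.05),("knobtop",.135,.05)):
    for t in(12,16,20):
        p=proj(f,[*(C+abs(r)*np.array([np.cos(np.radians(t+180*(r<0))),np.sin(np.radians(t+180*(r<0)))])),z]);print(n,t,p.round(1),((p-[200,185])*6).round(0))
print("hub",proj(f,[*C,.087]))
k=mask(f,(5,150,120),(15,255,255),(225,185,270,230));c=big(k);print("knob px",cv2.minEnclosingCircle(c),cv2.contourArea(c))
K=plane(f,*cv2.minEnclosingCircle(c)[0],.135);print("knob",K,np.degrees(np.arctan2(K[1]-C[1],K[0]-C[0])),np.linalg.norm(K[:2]-C))
cv2.imwrite("pics/t4.png",a)
E
```

```text
15.4 [0.63743962 0.41561622 0.24453583] [-0.28936457 -0.61916791 -0.51645497]
red 12 [240.1 196.3] [241.  68.]
red 16 [237.8 196.9] [227.  71.]
red 20 [235.6 197.7] [213.  76.]
bar/ball 12 [243.5 252.3] [261. 404.]
bar/ball 16 [245.2 251.9] [271. 401.]
bar/ball 20 [246.8 251.3] [281. 398.]
knobtop 12 [227.4 201.1] [164.  97.]
knobtop 16 [225.6 201.6] [154.  99.]
knobtop 20 [223.9 202.1] [143. 103.]
hub [238.59014371 227.88999069]
knob px ((226.0, 202.0), 4.123205661773682) 24.5
knob [0.55059262 0.18172076 0.135     ] 15.424537465966027 0.04895593083244984
```

View pics/t4.png

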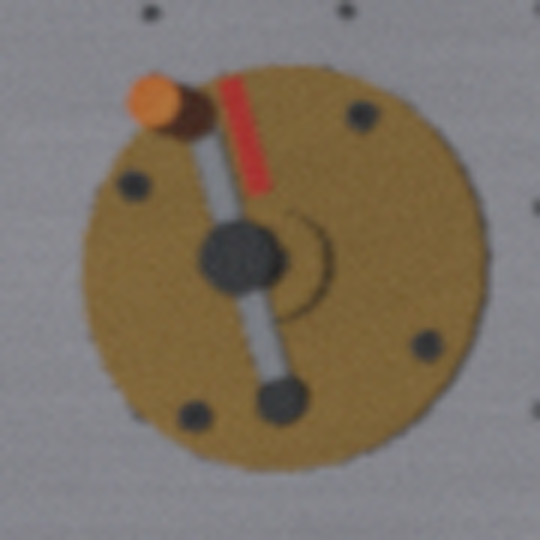

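The bar and red line look nearly parallel, with the bar possibly 1–2° short. I'll take a closer wrist look, straight over the hub, with the hand well above the handle.

{"fn": "arm_command", "kwargs": {
  "steps": [
    {"claw": 0.6, "linear": [0.009, -0.04, 0], "spin": 0},
    {"claw": 0.6, "linear": [0.018, -0.08, 0], "spin": 0},
    {"claw": 0.6, "linear": [0.027, -0.12, 0], "spin": 0},
    {"claw": 0.6, "linear": [0.036, -0.16, 0], "spin": 0},
    {"claw": 0.6, "linear": [0.045, -0.2, 0.01], "spin": 0},
    {"claw": 0.6, "linear": [0.053, -0.24, 0.02], "spin": 0},
    {"claw": 0.6, "linear": [0.058, -0.265, 0.03], "spin": 0},
    {"claw": 0.6, "linear": [0.061, -0.278, 0.035], "spin": 0},
    {"claw": 0.6, "linear": [0.061, -0.278, 0.035], "spin": 0},
    {"claw": 0.6, "linear": [0.061, -0.278, 0.035], "spin": 0}
  ]
}}

```text
t: 16.5
tool_pos: [0.4854, 0.178, 0.2101]
tcp_rot: [0.174, 0.985, 0.001, 0.001]
force: [-1.5, -0.2, -0.2]
finger_gap: 0.0511
```

```bash
python3 - <<'E'
from h import *
from workcell import env,vision
import pickle
s=env.sense();print(s["t"],s["tool_pos"])
g=vision.grab_frame("wrist");pickle.dump((s,g),open("w5.pkl","wb"))
cv2.imwrite("pics/w5.png",g["frame"][:,:,::-1])
E
```

```text
16.5 [0.48537701 0.17804731 0.21008203]
```

View pics/w5.png

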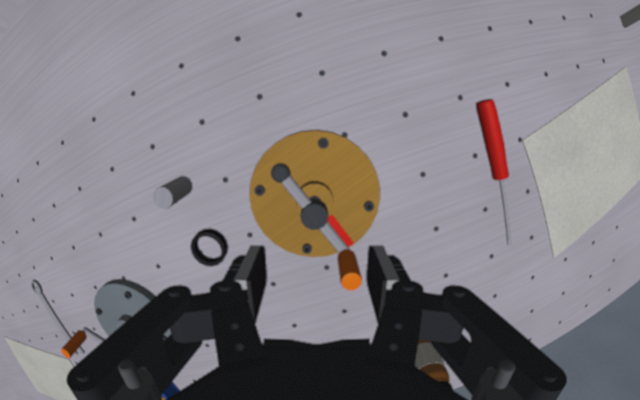

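The wrist view shows the hub top at (314,214), ball end (281,173), knob top (349,281), and the red line beside the bar from (330,220) to (350,243).

```bash
python3 - <<'E'
from h import *
import pickle
s,f=pickle.load(open("w5.pkl","rb"))
A=lambda v:round(float(np.degrees(np.arctan2(v[1],v[0]))),2)
def w(p,z): return wplane(f,s,*p,z)[:2]
b=mask(f,(0,0,0),(180,255,80),(269,161,293,184));B=w(cv2.minEnclosingCircle(big(b))[0],.083)
hm=mask(f,(0,0,0),(180,255,80),(300,204,329,229));H=w(cv2.minEnclosingCircle(big(hm))[0],.0867)
k=mask(f,(5,150,130),(16,255,255),(335,268,363,292));K=w(cv2.minEnclosingCircle(big(k))[0],.1347)
print("ball",B,"hub",H,"knob",K);print("ball->knob",A(K-B),np.linalg.norm(K-B),"ball->hub",A(H-B),np.linalg.norm(H-B),"hub->knob",A(K-H))
h=cv2.cvtColor(f["frame"],cv2.COLOR_RGB2HSV)
g=mask(f,(0,0,85),(180,75,255),(280,176,345,247));g&=cv2.erode(cv2.fillConvexPoly(np.zeros_like(g),np.array([[282,172],[290,168],[354,245],[336,250],[276,182]]),255),None)
ys,xs=np.nonzero(g);G=np.array([w((x,y),.0835) for x,y in zip(xs,ys)]);l=cv2.fitLine(G.astype("f4"),cv2.DIST_HUBER,0,.001,.001).ravel();print("bar px",len(xs),"dir",A(l[:2]),l[2:])
rd=mask(f,(0,150,60),(4,255,255),(322,210,360,250))|mask(f,(174,150,60),(180,255,255),(322,210,360,250))
ys,xs=np.nonzero(rd);Q=np.array([w((x,y),.018) for x,y in zip(xs,ys)]);print("red rect",cv2.minAreaRect(Q.astype("f4")*1000),A(cv2.fitLine(Q.astype("f4"),2,0,.001,.001).ravel()[:2]))
b=mask(f,(14,100,60),(30,255,255),(240,120,390,262));hu=cv2.convexHull(big(b));P=np.array([w(p[0],.018) for p in hu]);x=np.linalg.lstsq(np.c_[2*P,np.ones(len(P))],(P**2).sum(1),rcond=None)[0];print("flange",x[:2],np.sqrt(x[2]+x[0]**2+x[1]**2))
# initial frame, same method
s,f=pickle.load(open("w1.pkl","rb"))
rd=mask(f,(0,150,60),(4,255,255),(325,180,360,220))|mask(f,(174,150,60),(180,255,255),(325,180,360,220))
ys,xs=np.nonzero(rd);Q=np.array([w((x,y),.018) for x,y in zip(xs,ys)]);print("red w1",A(cv2.fitLine(Q.astype("f4"),2,0,.001,.001).ravel()[:2]),Q.mean(0),A(Q.mean(0)-x[:2]))
E
```

```text
ball [0.45574627 0.1545465 ] hub [0.50222407 0.17008419] knob [0.54956472 0.18380958]
ball->knob 17.32 0.09827629742709224 ball->hub 18.48 0.04900618432045129 hub->knob 16.17
bar px 699 dir 17.97 [0.4978993  0.16783841]
red rect ((552.380859375, 182.17247009277344), (44.03850555419922, 7.90449333190918), 16.010337829589844) 16.66
flange [0.50340433 0.16887783] 0.07312790940761589
red w1 16.3 [0.5520815  0.18239622] 15.52
```

The handle stands at about 17° and the red line at about 16°, so it is within about 1° (1 mm at the handle) and just short rather than past. Nothing is touching it, so I'm handing in.

```bash
python3 - <<'E'
from workcell import job
print(job.finish_job())
E
```

```text
the job is handed in; nothing more can be done
None
```

I turned the brass flange's tap by its orange handle: about 182° clockwise, about 92° back, then clockwise again to the red line. I then let go and lifted clear. I never went near the grey flange's tap, and handed in at about 16.5 s.

- **Final position:** the last wrist view puts the handle at about 17.3° and the red line at about 16°, so it stopped about 1° (1 mm at the handle) short, not past. I left that rather than nudge it again.
- **Disagreements:** different ways of measuring the bar or handle gave 15.4° to 18.5° (15.4° came from the coarser top camera), and for the red line 15.1° to 16.7°. That is within the 2 mm calibration.
- **Forces:** no axis read over about 17 N at the end of any move, and close to zero after release. I did not record peaks within a move.
- **Not checked:** I did not check the handle again after the hand-in. I read the quarter turn back from the arm's position only, without a camera check.

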